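# Pack two clock barrels under double lids, then take off the dust cover

## Task

Drop the two brass spring barrels into the parts tray, one in each well, then pick up the nested lid pair by the inner lid's knob and lower it onto the tray so that both lids sit flat, and let go of the knob only then. Finally take the clear outer cover by its collar and lift it alone, straight up until it is entirely above the knob, leaving the inner lid seated over the barrels; finish while still holding the cover level and still up there, clear of everything else. Do not take the lids apart before they are on the tray, and leave the jar, screwdriver and ring where they are.

Things in the scene. Friction and masses are not known exactly. Their poses are not given: they have to be found in the camera images.
- tray: Fixed parts tray: teal square block 150 x 150 x 36 mm with two round wells in its flat top and, around both wells, a raised round locating rim 5 mm high (inner diameter 112, outer 120 mm). Origin: centre of its underside, on the bench; z up; the two wells lie on its y axis.
- tray_centre (a point): Centre of the tray's flat top, 36 mm above the bench: the lids go centred here, the inner lid inside the rim (6 mm play each way), the cover's skirt outside it (6 mm play each way).
- well_0 (a point): Centre of the mouth of one well, level with the tray's top, 28 mm from the tray's centre towards its -y. Each well is 32 mm wide and 29 mm deep, so a barrel dropped in stands wholly below the tray's top.
- well_1 (a point): Centre of the mouth of the other well, 28 mm from the tray's centre towards its +y.
- barrel_a_mid (a point): Centre, half-way up, of one clock spring barrel: upright brass drum 26 mm wide, 22 mm high, with a thin steel arbor (5 mm wide) 5 mm higher on top, 27 mm in all; this point is 13.5 mm above its underside. 70 g. Stands on the bench. Either barrel may go in either well.
- barrel_b_mid (a point): The same point on the other, identical barrel.
- inner_knob (a point): Point to grip on the inner lid's knob: on the axis, 69 mm above the lid's underside. The knob is the aluminium stem, 24 mm wide, standing up through the cover's collar; its top is 78 mm above the underside and shows 22 mm above the collar. Raised by the knob, the lid rises 2 mm within the cover, then carries the cover along on its column.
- inner_base (a point): Centre of the inner lid's underside; z along its axis. On the bench before, on the tray's top after.
- inner: The inner lid, 0.2 kg, origin as inner_base: white disc 100 mm wide, 5 mm thick, with a central column 44 mm wide up to 28 mm, above which the aluminium stem tapers from 30 mm wide to 24 mm at 46 mm and runs straight to 78 mm.
- cover_collar (a point): Middle of the outer cover's collar: on the axis, 45 mm above the cover's lower edge. The collar is a teal ring 42 mm wide outside, 33 mm inside, from 34 mm to 56 mm above that edge: the place to grip the cover, straddling the knob.
- cover_base (a point): Centre of the outer cover's lower edge; z along its axis. Clear round cover 140 mm wide, 4 mm walls (132 mm inside), flat top 34 mm high, open below, resting on its own edge. It sits loosely round the inner lid's stem, about 2 mm off centre at most. It must rise more than 78 mm for its edge to pass the knob's top.
- cover: The outer cover, 0.16 kg, origin at the centre of its lower edge (same point as cover_base).
- oil_jar_mid (a point): Bystander: amber jar with black lid, 36 mm wide, 45 mm high, this point 22 mm up. Leave alone.
- driver: Bystander: small screwdriver lying on the bench, 130 mm long. Leave alone.
- bezel: Bystander: steel bezel ring 42 mm wide, 7 mm high, lying flat. Leave alone.
Mind the look-alikes: they are no part of the job. What is shaped like the cover but blue, brown or orange is not meant.

How it is judged:
By the outcome, as a careful person would: the job done as asked, in the order asked, and still so for the second after the job is handed in, while the arm keeps its last pose, push and grip.
It also fails if it takes over 72 s, if anything falls off the work surface, if the arm or the gripper's body presses on something with over 40 N, if the wrist force passes 120 N, or if a joint passes its speed limit or range.

## Robot

A 6-joint arm with a two-finger parallel gripper is mounted at the origin on the work surface. World frame = base frame: x ahead of the robot, y to its left, z up, the work surface at z = 0. Lengths are in m, angles in rad, forces in N, time in s.
With the tool pointing down it reaches from about 0.3 to 0.95 m from the base axis. Payload 3.1 kg.
Tool frame: the origin (TCP) lies at the very end of the fingers, on their centre line; the grasp point (between the pads) lies 19 mm behind it; z points along the fingers, y is the direction in which the jaws open and shut (so a half turn about z gives the same grasp; the last joint's range is limited). The gripper opens to 85 mm and grips with 20 to 120 N. Pads are 22 mm wide; open, the fingers measure 114 mm over their backs; the gripper's body (76 mm by 85 mm) begins 54 mm behind the grasp point. The pads swing forward as they close: fully open they stand 13 mm farther back than shut.
Start: joints at [1.174, 0.308, 1.634, -0, 1.2, -0.07], TCP at [0.201, 0.592, 0.208] pointing down, gripper open.
Joint ranges: [-3.06, 3.06], [-0.79, 1.96], [0.05, 2.63], [-1.19, 4.34], [0.05, 2.64], [-2.94, 2.94]. Speed limits (rad/s): [2.79, 2.79, 3.14, 3.14, 3.14, 3.14].

## Interface

Orientations are given as a unit quaternion [x, y, z, w].
In Python, from station import * gives the robot as it stands. The module is installed in compiled form; this text tells all that it offers.
- The arm moves only by the shell command python3 -m handwheel 'ROWS' [FORCE]. ROWS is JSON, a list of rows, each an object with "delta_pos": the shift along the tool's x, y, z in m, a list of three; "twist": the turn, a rotation vector about the tool's x, y, z in degrees, a list of three; "hand": the opening, from -1 (shut) to 1 (fully open). A call has 1 to 10 rows; each row is the pose to reach, as a shift and turn from the pose measured when the call began, along the tool's axes at that moment; what a row does not reach only later rows make up. A row lasts 1/8 s, in which the tool goes at most 62.5 mm and 10.7 degrees, less where a joint would pass 70% of its speed; a pose out of reach is approached as far as the arm can. A call with a gripper value outside its range is refused whole. The fingers move at their own pace and stop on an object; FORCE is the grip in N (left out, the last holds). Time passes only in rows, so rows that repeat a pose let the fingers close. It gives the time, the measured TCP pose, the force and the opening at its end, in the units of the state.
- read_state(): the state, without advancing time (a new reading comes with each control period).
- grab_frame(name): name is "side" or "top"; returns a dict with "color" (384x512x3 uint8, red, green, blue), "K" (3x3 intrinsics, pixels), "rvec" (rotation vector, rad) and "tvec" (3), from world to camera coordinates, as OpenCV has them. Camera axes: x right, y down, z forward; pixel columns grow to the right and rows downward; lengths in m; the calibration is good to about 2 mm. A picture is of the moment at which its call begins. There is no depth.
- finish_job(): hands the job in, once; it reports no verdict.
The state is a dict: "clock": time; "joint_positions": joint angles; "dq": joint speeds; "tau": joint torques, N m; "tcp_pos": TCP position; "tool_rot": TCP orientation; "ft_force": force on the tool from outside, world axes, zero at the start; "torque": the same for the moment, N m; "width": finger opening in m.
Only numpy, scipy, OpenCV 4.12 (cv2) and the standard library are available. Lean on these libraries where they do the work, as an engineer would, in place of code of your own. Each camera call takes 0.05 s, during which the arm holds its last target. There are 200 camera calls.

## Working session

There is one attempt and no reset: what is moved stays moved. The work goes in short steps, Python scripts to look and compute and a shell command to move; the robot and the scene stay as the last step left them, time stands still between calls to the robot, and variables do not carry over. Pictures are saved under pics/ and viewed, about 8 in all and at most 12, crops included, and the job is handed in when it is done.

```bash
mkdir -p pics
cat > h.py <<'E'
from station import *
import numpy as np, cv2, json
from scipy.spatial.transform import Rotation as R
def snap(name, fn, crop=None, scale=1):
    f=grab_frame(name); im=f["color"][:,:,::-1].copy()
    np.savez(fn.replace('.png','.npz'),**f)
    if crop: x0,y0,x1,y1=crop; im=im[y0:y1,x0:x1]
    if scale!=1: im=cv2.resize(im,None,fx=scale,fy=scale,interpolation=cv2.INTER_CUBIC)
    cv2.imwrite(fn,im); return f
def ray(f,u,v):
    Rm=cv2.Rodrigues(np.array(f["rvec"],float))[0]; t=np.array(f["tvec"]).ravel()
    d=Rm.T@np.linalg.inv(f["K"])@np.array([u,v,1.]); return -Rm.T@t,d
def onz(f,u,v,z):
    c,d=ray(f,u,v); return c+d*(z-c[2])/d[2]
def proj(f,p):
    return cv2.projectPoints(np.array(p,float).reshape(-1,3),np.array(f["rvec"],float),np.array(f["tvec"],float),np.array(f["K"],float),None)[0].reshape(-1,2)
def totool(p):  # world target of TCP -> delta in tool axes
    s=read_state(); return R.from_quat(s["tool_rot"]).inv().apply(np.array(p)-s["tcp_pos"])
E
python3 - <<'E'
from h import *
f=snap("top","pics/t0.png"); g=snap("side","pics/s0.png")
im=np.hstack([f["color"],g["color"]])[:,:,::-1]
cv2.imwrite("pics/t0.png",cv2.resize(f["color"][:,:,::-1],(800,600)))
cv2.imwrite("pics/s0.png",cv2.resize(g["color"][:,:,::-1],(800,600)))
s=read_state();print(s["clock"],s["tcp_pos"],s["tool_rot"],s["width"],R.from_quat(s["tool_rot"]).as_matrix().round(3))
for k in(f,g):print(ray(k,256,192))
E
```

```text
0.1 [0.20035111 0.59115788 0.20645115] [ 1.62676922e-01  9.86678821e-01 -1.03161697e-03 -2.41283969e-04] 0.08508912077116168 [[-0.947  0.321 -0.001]
 [ 0.321  0.947 -0.002]
 [ 0.    -0.002 -1.   ]]
(array([0.24966147, 0.05587988, 1.40271825]), array([ 0.20017898, -0.00917641, -0.97988543]))
(array([ 0.46839093, -0.85809939,  0.68115551]), array([ 0.04103038,  0.83189105, -0.55352644]))
```

View pics/t0.png

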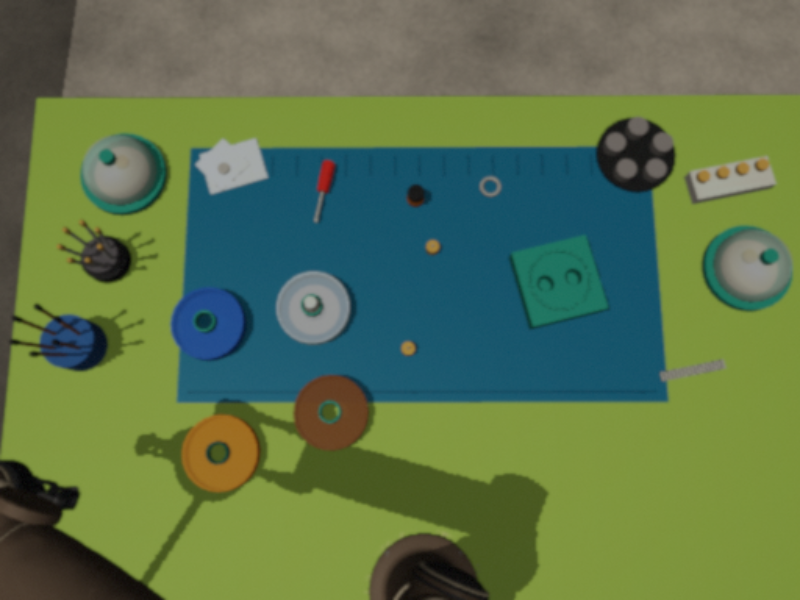

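View pics/s0.png

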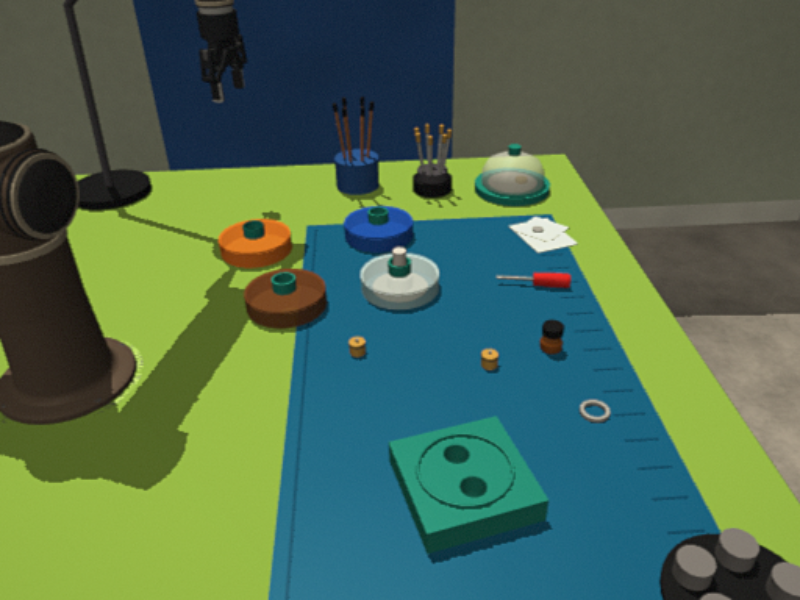

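The top view shows the clear lid pair with a white knob at (313,306), barrels at (432,246) and (408,348), and the tray at (559,281) with wells at (545,283) and (573,277). Look-alike covers are blue (208,323), brown (331,411) and orange (220,453). The clear one with the knob through its collar fits the description. I'll confirm it in an enlarged crop.

Run:
```python
from h import *
f=dict(np.load("pics/t0.npz")); im=f["color"][:,:,::-1][120:240,170:394]
cv2.imwrite("pics/t0c.png",cv2.resize(im,None,fx=3.5,fy=3.5,interpolation=cv2.INTER_CUBIC))
g=dict(np.load("pics/s0.npz")); im=g["color"][:,:,::-1][150:350,215:365]
cv2.imwrite("pics/s0c.png",cv2.resize(im,None,fx=3,fy=3,interpolation=cv2.INTER_CUBIC))
```

```text
(no output)
```

View pics/t0c.png

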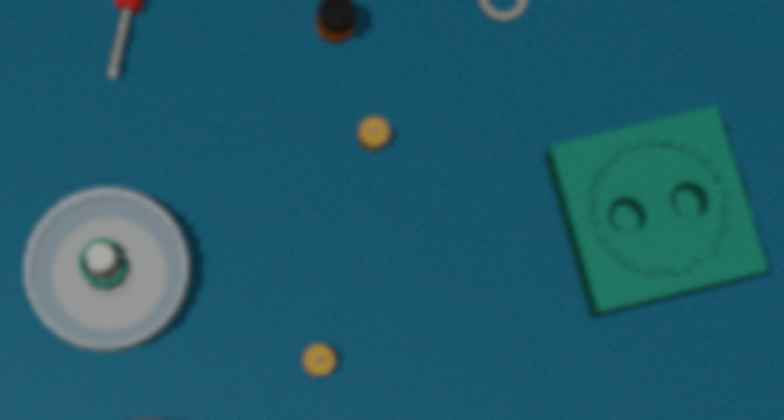

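View pics/s0c.png

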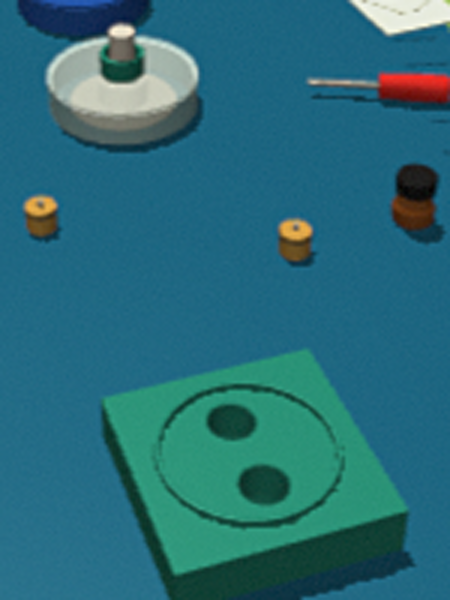

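The crops confirm that the clear pair is the one with the stem through its teal collar. In the top crop the knob top is at (100,257), barrel tops at (374,132) and (319,359), wells at (627,215) and (689,202), and tray corners at (548,150), (716,107), (769,270) and (595,314). In the side crop the knob top is at (122,30), barrels at (41,203) and (295,227), and wells at (231,422) and (264,485).

Run:
```python
from h import *
f=dict(np.load("pics/t0.npz"));g=dict(np.load("pics/s0.npz"))
T=lambda u,v:(170+(u+.5)/3.5-.5,120+(v+.5)/3.5-.5)
S=lambda u,v:(215+(u+.5)/3-.5,150+(v+.5)/3-.5)
def pair(n,t,s,z):
    print(n,"top",onz(f,*T(*t),z).round(4),"side",onz(g,*S(*s),z).round(4))
pair("far barrel",(374,131),(295,228),.022); pair("near barrel",(319,358),(41,203),.022)
pair("well left",(627,215),(231,422),.036);pair("well right",(689,202),(264,485),.036)
pair("knob top",(100,256),(122,31),.078)
print("coverrim",onz(f,*T(107,267),.034))
ct=np.array([onz(f,*T(*c),.036) for c in[(548,150),(716,107),(769,270),(595,314)]])
cs=np.array([onz(g,*S(*c),.036) for c in[(103,400),(407,513),(309,350),(175,575)]])
print(ct.round(4),ct.mean(0));print(cs.round(4),cs.mean(0))
d=[ct[i]-ct[(i+1)%4] for i in range(4)];print([ (np.hypot(*x[:2]).round(4),np.degrees(np.arctan2(x[1],x[0])).round(1)) for x in d])
# segment barrels / tray by color
for n,k in(("t",f),("s",g)):
    h=cv2.cvtColor(k["color"],cv2.COLOR_RGB2HSV)
    m=cv2.inRange(h,(12,120,100),(25,255,255))
    nn,_,st,ce=cv2.connectedComponentsWithStats(m)
    for a,b in zip(st,ce):
        if 15<a[4]<250: print(n,a,b.round(1))
```

```text
far barrel top [ 0.6409 -0.0204  0.022 ] side [ 0.6429 -0.0242  0.022 ]
near barrel top [0.4405 0.029  0.022 ] side [0.4427 0.0271 0.022 ]
well left top [ 0.5616 -0.2354  0.036 ] side [ 0.5637 -0.2407  0.036 ]
well right top [ 0.5729 -0.2891  0.036 ] side [ 0.5771 -0.295   0.036 ]
knob top top [0.5184 0.2112 0.078 ] side [0.5212 0.205  0.078 ]
coverrim [0.51768709 0.21013851 0.034     ]
[[ 0.6194 -0.1697  0.036 ]
 [ 0.6576 -0.3167  0.036 ]
 [ 0.5133 -0.354   0.036 ]
 [ 0.4757 -0.2047  0.036 ]] [ 0.5665166  -0.26128649  0.036     ]
[[ 0.4817 -0.2138  0.036 ]
 [ 0.6596 -0.3237  0.036 ]
 [ 0.6259 -0.1781  0.036 ]
 [ 0.5161 -0.3573  0.036 ]] [ 0.57083294 -0.26824029  0.036     ]
[(np.float64(0.1518), np.float64(104.5)), (np.float64(0.149), np.float64(14.5)), (np.float64(0.154), np.float64(-75.9)), (np.float64(0.1479), np.float64(-166.3))]
t [484 102   8   7  43] [487.4 105. ]
t [472 104   7   7  39] [475.  107.4]
t [459 107   7   7  38] [462.3 110. ]
t [447 109   7   7  37] [449.9 112.3]
t [273 154   8   8  48] [276.6 157.6]
t [258 219   8   8  51] [261.1 222.6]
s [224 216  10   6  47] [228.1 218.7]
s [225 224   5   4  17] [226.9 225.4]
s [308 224  11   7  52] [312.9 226.8]
s [310 232   6   5  21] [312.3 233.6]
```

```bash
cat >> h.py <<'E'
def plan(p,yaw):  # tool delta & twist so the tool points down, jaw axis (tool y) at yaw deg
    s=read_state(); r=R.from_quat(s["tool_rot"])
    y=np.radians(yaw); Y=np.array([np.cos(y),np.sin(y),0]);Z=np.array([0,0,-1.]);X=np.cross(Y,Z)
    tw=(r.inv()*R.from_matrix(np.c_[X,Y,Z])).as_rotvec(degrees=True)
    print("dpos",totool(p).round(4),"twist",tw.round(2),"tcp",np.round(s["tcp_pos"],4),"w",round(s["width"],4),"t",round(s["clock"],2),"F",np.round(s["ft_force"],1))
E
python3 -c "
from h import *
plan([.4415,.028,.12],104.5)"
```

```text
dpos [-0.4092 -0.4558  0.0874] twist [ -0.12  -0.04 -33.22] tcp [0.2004 0.5912 0.2065] w 0.0851 t 0.1 F [0.  0.3 0.3]
```

```bash
python3 -m handwheel '[{"delta_pos":[-0.409,-0.456,0.02],"twist":[0,0,-33.2],"hand":1},{"delta_pos":[-0.409,-0.456,0.087],"twist":[0,0,-33.2],"hand":1},{"delta_pos":[-0.409,-0.456,0.087],"twist":[0,0,-33.2],"hand":1},{"delta_pos":[-0.409,-0.456,0.087],"twist":[0,0,-33.2],"hand":1},{"delta_pos":[-0.409,-0.456,0.087],"twist":[0,0,-33.2],"hand":1},{"delta_pos":[-0.409,-0.456,0.087],"twist":[0,0,-33.2],"hand":1},{"delta_pos":[-0.409,-0.456,0.087],"twist":[0,0,-33.2],"hand":1},{"delta_pos":[-0.409,-0.456,0.087],"twist":[0,0,-33.2],"hand":1},{"delta_pos":[-0.409,-0.456,0.087],"twist":[0,0,-33.2],"hand":1},{"delta_pos":[-0.409,-0.456,0.087],"twist":[0,0,-33.2],"hand":1}]' 30; python3 -c "
from h import *
plan([.4415,.028,.012],104.5)"
```

```text
clock: 1.35
tcp_pos: [0.4416, 0.0259, 0.12]
tool_rot: [-0.126, 0.992, -0.001, -0.0]
ft_force: [0.5, 1.5, -0.1]
width: 0.0852
dpos [-0.0005  0.0023  0.108 ] twist [-0.09 -0.05 -0.05] tcp [0.4416 0.0259 0.12  ] w 0.0852 t 1.35 F [ 0.5  1.5 -0.1]
```

```bash
python3 -m handwheel '[{"delta_pos":[0,0.002,0.06],"twist":[0,0,0],"hand":1},{"delta_pos":[0,0.002,0.11],"twist":[0,0,0],"hand":1},{"delta_pos":[0,0.002,0.11],"twist":[0,0,0],"hand":0},{"delta_pos":[0,0.002,0.11],"twist":[0,0,0],"hand":-1},{"delta_pos":[0,0.002,0.11],"twist":[0,0,0],"hand":-1},{"delta_pos":[0,0.002,0.11],"twist":[0,0,0],"hand":-1},{"delta_pos":[0,0.002,0.11],"twist":[0,0,0],"hand":-1},{"delta_pos":[0,0.002,0.11],"twist":[0,0,0],"hand":-1}]' 20; python3 -c "
from h import *
plan([.4415,.028,.012],104.5)
snap('top','pics/t1.png',(240,180,300,250),4);snap('side','pics/s1.png',(170,160,270,250),4)
a=cv2.imread('pics/t1.png');b=cv2.imread('pics/s1.png');c=np.zeros((360,640,3),np.uint8);c[:280,:240]=a;c[:360,240:]=b;cv2.imwrite('pics/c1.png',c)"
```

```text
clock: 2.35
tcp_pos: [0.4414, 0.0277, 0.0106]
tool_rot: [-0.126, 0.992, -0.001, 0.0]
ft_force: [-0.2, -0.0, -0.6]
width: -0.0
dpos [-0.0002  0.0003 -0.0015] twist [-0.11  0.01 -0.04] tcp [0.4414 0.0277 0.0106] w -0.0 t 2.35 F [-0.2 -0.  -0.6]
```

View pics/c1.png

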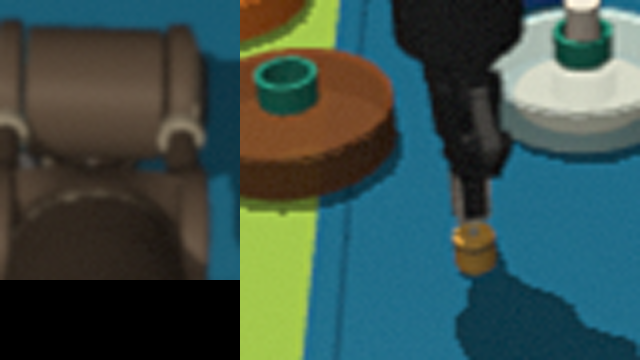

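Run:
```python
from h import *
g=dict(np.load("pics/s1.npz"));s=read_state()
p=np.array(s["tcp_pos"])
for dz in (0,.011,.019,.04): print(dz,proj(g,p+[0,0,dz]), "crop",(proj(g,p+[0,0,dz])-[170,160])*4+[240,0])
print(s["joint_positions"],s["tool_rot"])
im=g["color"][:,:,::-1][195:240,205:255]
cv2.imwrite("pics/s1c.png",cv2.resize(im,None,fx=12,fy=12,interpolation=cv2.INTER_CUBIC))
h=cv2.cvtColor(g["color"],cv2.COLOR_RGB2HSV)
m=cv2.inRange(h,(12,120,100),(25,255,255))
for a,b in zip(*cv2.connectedComponentsWithStats(m)[2:]):
    if 10<a[4]<250: print(a,b.round(1))
```

```text
0 [[227.95984537 221.07730577]] crop [[471.83938146 244.30922307]]
0.011 [[227.70933499 217.50115917]] crop [[470.83733997 230.00463669]]
0.019 [[227.52537269 214.87501577]] crop [[470.10149076 219.50006307]]
0.04 [[227.03522111 207.87788468]] crop [[468.14088443 191.5115387 ]]
[-0.03468003  0.27322571  2.17134542 -0.00276699  0.696983   -1.85560371] [-1.25790332e-01  9.92056452e-01 -8.79851727e-04 -1.22245346e-04]
[265  82   4   9  16] [266.7  85.2]
[283  83   6   5  13] [285.8  85.3]
[224 216   9   6  41] [227.7 218.8]
[347 217   8   5  15] [349.6 219.7]
[224 223   7   5  27] [227.1 225.2]
[308 224  11   7  54] [312.9 226.9]
[309 231   8   6  31] [312.2 233.5]
```

View pics/s1c.png

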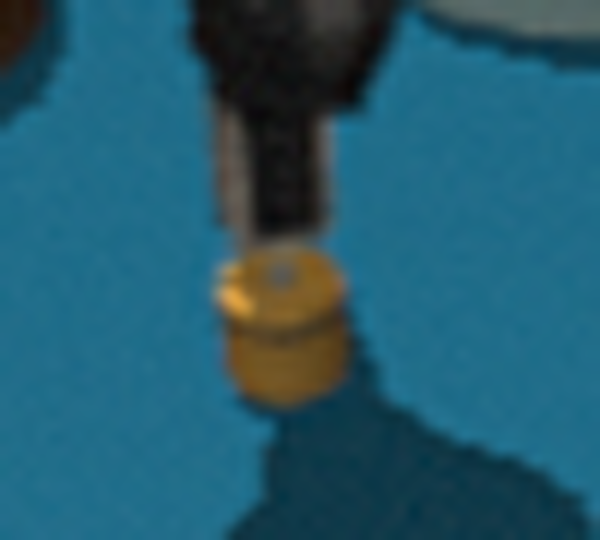

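```bash
python3 -m handwheel '[{"delta_pos":[0,0,-0.05],"twist":[0,0,0],"hand":-1},{"delta_pos":[0,0,-0.05],"twist":[0,0,0],"hand":-1},{"delta_pos":[0,0,-0.05],"twist":[0,0,0],"hand":-1}]'
python3 - <<'E'
from h import *
g=dict(np.load("pics/s0.npz"))
p=np.array([.20035,.59116,.20645]);Y=np.array([.321,.947,0])*.045
for dz in (0,.013,.019,.032):
  print(dz,[(proj(g,p+a*Y+[0,0,dz])*1.5625).round(1).tolist() for a in(-1,1)])
f=snap('side','pics/s2.png'); s=read_state(); p=np.array(s["tcp_pos"]); print(p)
q=proj(f,[p,p+[0,0,.019],[p[0],p[1],.022]]);print(q, (q-[195,170])*8)
im=f["color"][:,:,::-1][170:240,195:265]
cv2.imwrite("pics/s2c.png",cv2.resize(im,None,fx=8,fy=8,interpolation=cv2.INTER_CUBIC))
E
```

```text
clock: 2.82
tcp_pos: [0.4409, 0.0277, 0.06]
tool_rot: [-0.126, 0.992, -0.001, -0.0]
ft_force: [0.3, 0.5, 0.2]
width: -0.0003
0 [[[221.1, 118.6]], [[240.8, 104.4]]]
0.013 [[[220.0, 112.2]], [[239.9, 98.3]]]
0.019 [[[219.5, 109.3]], [[239.4, 95.5]]]
0.032 [[[218.4, 102.8]], [[238.5, 89.3]]]
[0.44012981 0.02772861 0.05943431]
[[226.38691466 204.76038573]
 [225.92552919 198.23516934]
 [227.26977203 217.24633452]] [[251.09531729 278.08308586]
 [247.40423352 225.88135472]
 [258.15817624 377.97067617]]
```

View pics/s2c.png

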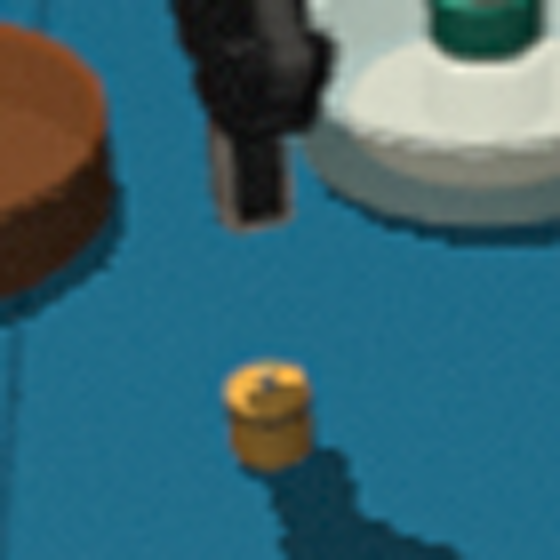

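The visible fingertips at (253,228) sit about 19 mm above the projected TCP at (251,278), and the start picture shows the same offset. So the reported TCP appears to lie 19 mm beyond the real tips. I'll test this by contact, descending in stages and reading the width.

```bash
python3 -m handwheel '[{"delta_pos":[0,0,0],"twist":[0,0,0],"hand":0.3},{"delta_pos":[0,0,0],"twist":[0,0,0],"hand":0.3},{"delta_pos":[0,0,0.03],"twist":[0,0,0],"hand":0.3},{"delta_pos":[0,0,0.06],"twist":[0,0,0],"hand":0.3},{"delta_pos":[0,0,0.06],"twist":[0,0,0],"hand":0.3},{"delta_pos":[0,0,0.06],"twist":[0,0,0],"hand":-1},{"delta_pos":[0,0,0.06],"twist":[0,0,0],"hand":-1},{"delta_pos":[0,0,0.06],"twist":[0,0,0],"hand":-1},{"delta_pos":[0,0,0.06],"twist":[0,0,0],"hand":-1}]' 20
```

```text
clock: 4.0
tcp_pos: [0.4412, 0.0275, 0.0003]
tool_rot: [-0.126, 0.992, -0.001, 0.0]
ft_force: [0.4, -1.0, 2.3]
width: 0.0019
```

```bash
python3 -m handwheel '[{"delta_pos":[0,0,0],"twist":[0,0,0],"hand":0.3},{"delta_pos":[0,0,0],"twist":[0,0,0],"hand":0.3},{"delta_pos":[0,0,0],"twist":[0,0,0],"hand":0.3},{"delta_pos":[0,0,0.007],"twist":[0,0,0],"hand":0.3},{"delta_pos":[0,0,0.007],"twist":[0,0,0],"hand":-1},{"delta_pos":[0,0,0.007],"twist":[0,0,0],"hand":-1},{"delta_pos":[0,0,0.007],"twist":[0,0,0],"hand":-1},{"delta_pos":[0,0,0.007],"twist":[0,0,0],"hand":-1}]' 20; python3 -c "
from h import *
plan([.4415,.028,-.007],104.5)"
```

```text
clock: 5.0
tcp_pos: [0.4411, 0.0275, -0.0067]
tool_rot: [-0.126, 0.992, -0.001, 0.0]
ft_force: [-0.6, -0.7, -0.4]
width: 0.0246
dpos [-0.0005  0.0004  0.0003] twist [-0.11 -0.   -0.04] tcp [ 0.4411  0.0275 -0.0067] w 0.0246 t 5.0 F [-0.6 -0.7 -0.4]
```

```bash
python3 -m handwheel '[{"delta_pos":[0,0,0],"twist":[0,0,0],"hand":0.3},{"delta_pos":[0,0,0],"twist":[0,0,0],"hand":0.3},{"delta_pos":[0,0,0],"twist":[0,0,90],"hand":0.3},{"delta_pos":[0,0,0],"twist":[0,0,90],"hand":0.3},{"delta_pos":[0,0,0],"twist":[0,0,90],"hand":0.3},{"delta_pos":[0,0,0],"twist":[0,0,90],"hand":0.3},{"delta_pos":[0,0,0],"twist":[0,0,90],"hand":0.3},{"delta_pos":[0,0,0],"twist":[0,0,90],"hand":0.3},{"delta_pos":[0,0,0],"twist":[0,0,90],"hand":0.3},{"delta_pos":[0,0,0],"twist":[0,0,90],"hand":0.3}]'; python3 -m handwheel '[{"delta_pos":[0,0,0.002],"twist":[0,0,8],"hand":0},{"delta_pos":[0,0,0.002],"twist":[0,0,8],"hand":-1},{"delta_pos":[0,0,0.002],"twist":[0,0,8],"hand":-1},{"delta_pos":[0,0,0.002],"twist":[0,0,8],"hand":-1},{"delta_pos":[0,0,0.002],"twist":[0,0,8],"hand":-1},{"delta_pos":[0,0,-0.05],"twist":[0,0,8],"hand":-1},{"delta_pos":[0,0,-0.1],"twist":[0,0,8],"hand":-1},{"delta_pos":[0,0,-0.1],"twist":[0,0,8],"hand":-1}]' 35;  python3 -c "
from h import *
plan([.4415,.028,-.007],14.5)"
```

```text
clock: 6.25
tcp_pos: [0.4412, 0.0275, -0.0066]
tool_rot: [0.587, 0.81, -0.001, 0.001]
ft_force: [-0.8, 0.3, -0.5]
width: 0.0552
clock: 7.25
tcp_pos: [0.4455, 0.0276, 0.0972]
tool_rot: [0.642, 0.767, 0.003, 0.005]
ft_force: [0.2, -0.3, -0.2]
width: 0.0235
dpos [ 0.0015 -0.0049  0.1041] twist [ 0.58  0.26 -4.32] tcp [0.4455 0.0276 0.0972] w 0.0235 t 7.25 F [ 0.2 -0.3 -0.2]
```

```bash
python3 -c "
from h import *
plan([.562,-.238,.045],14.3)"
```

```text
dpos [-0.2818  0.0672  0.0541] twist [ 0.58  0.26 -4.12] tcp [0.4455 0.0276 0.0972] w 0.0235 t 7.25 F [ 0.2 -0.3 -0.2]
```

```bash
python3 -m handwheel '[{"delta_pos":[-0.282,0.067,0],"twist":[0.6,0.3,-4.1],"hand":-1},{"delta_pos":[-0.282,0.067,0],"twist":[0.6,0.3,-4.1],"hand":-1},{"delta_pos":[-0.282,0.067,0],"twist":[0.6,0.3,-4.1],"hand":-1},{"delta_pos":[-0.282,0.067,0.02],"twist":[0.6,0.3,-4.1],"hand":-1},{"delta_pos":[-0.282,0.067,0.04],"twist":[0.6,0.3,-4.1],"hand":-1},{"delta_pos":[-0.282,0.067,0.054],"twist":[0.6,0.3,-4.1],"hand":-1},{"delta_pos":[-0.282,0.067,0.054],"twist":[0.6,0.3,-4.1],"hand":-1},{"delta_pos":[-0.282,0.067,0.054],"twist":[0.6,0.3,-4.1],"hand":-1}]'
python3 - <<'E'
from h import *
plan([.562,-.238,.032],14.3)
f=snap('side','pics/s3.png'); s=read_state(); p=np.array(s["tcp_pos"])
b=p+[0,0,.0087]
q=proj(f,[b,b+[0,0,.022]]);print((q-[240,235])*5)
im=f["color"][:,:,::-1][235:355,240:360]
cv2.imwrite("pics/s3c.png",cv2.resize(im,None,fx=5,fy=5,interpolation=cv2.INTER_CUBIC))
E
```

```text
clock: 8.25
tcp_pos: [0.5612, -0.2368, 0.0447]
tool_rot: [0.613, 0.79, 0.0, -0.001]
ft_force: [-0.1, -1.1, -0.9]
width: 0.0239
dpos [-0.0014  0.0005  0.0127] twist [-0.07 -0.11  0.05] tcp [ 0.5612 -0.2368  0.0447] w 0.0239 t 8.25 F [-0.1 -1.1 -0.9]
[[253.38391375 236.75424223]
 [254.68642961 195.22950914]]
```

View pics/s3c.png

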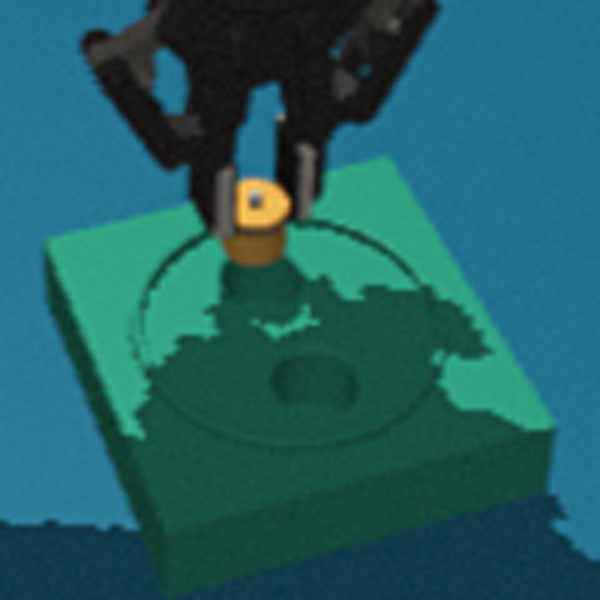

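```bash
python3 -m handwheel '[{"delta_pos":[-0.0003,0.0007,0.008],"twist":[0,0,0],"hand":-1},{"delta_pos":[-0.0003,0.0007,0.016],"twist":[0,0,0],"hand":-1},{"delta_pos":[-0.0003,0.0007,0.024],"twist":[0,0,0],"hand":-1},{"delta_pos":[-0.0003,0.0007,0.024],"twist":[0,0,0],"hand":-1}]'
```

```text
clock: 8.8
tcp_pos: [0.5618, -0.2367, 0.0203]
tool_rot: [0.613, 0.79, 0.0, -0.001]
ft_force: [0.1, 0.2, -0.4]
width: 0.0239
```

```bash
python3 -m handwheel '[{"delta_pos":[0,0,0],"twist":[0,0,0],"hand":-0.2},{"delta_pos":[0,0,0],"twist":[0,0,0],"hand":0.1},{"delta_pos":[0,0,0],"twist":[0,0,0],"hand":0.1},{"delta_pos":[0,0,-0.04],"twist":[0,0,0],"hand":0.1},{"delta_pos":[0,0,-0.08],"twist":[0,0,0],"hand":0.1},{"delta_pos":[0,0,-0.08],"twist":[0,0,0],"hand":0.1}]'
python3 - <<'E'
from h import *
plan([.6415,-.022,.04],104.3)
f=snap('side','pics/s4.png')
im=f["color"][:,:,::-1][235:355,240:360]
h=cv2.cvtColor(f["color"],cv2.COLOR_RGB2HSV)
m=cv2.inRange(h,(12,120,60),(25,255,255))
for a,b in zip(*cv2.connectedComponentsWithStats(m)[2:]):
    if 8<a[4]<250: print(a,b.round(1))
E
```

```text
clock: 9.55
tcp_pos: [0.5655, -0.2386, 0.105]
tool_rot: [0.613, 0.79, 0.001, 0.003]
ft_force: [0.3, -0.9, 0.0]
width: 0.0465
dpos [0.1913 0.127  0.0649] twist [ 6.000e-02  4.500e-01 -8.993e+01] tcp [ 0.5655 -0.2386  0.105 ] w 0.0465 t 9.55 F [ 0.3 -0.9  0. ]
[215  73   4  15  15] [216.2  80. ]
[220  75   4  21  30] [221.7  84.1]
[231  74   2  21  24] [231.1  83.2]
[236  80   1   9   9] [236.  84.]
[347 216  12  10  95] [352.3 220.4]
[284 287  14  10  92] [290.9 291.7]
```

```bash
python3 -m handwheel '[{"delta_pos":[0.191,0.127,0],"twist":[0,0.4,-90],"hand":0.3},{"delta_pos":[0.191,0.127,0],"twist":[0,0.4,-90],"hand":0.3},{"delta_pos":[0.191,0.127,0],"twist":[0,0.4,-90],"hand":0.3},{"delta_pos":[0.191,0.127,0],"twist":[0,0.4,-90],"hand":0.3},{"delta_pos":[0.191,0.127,0.03],"twist":[0,0.4,-90],"hand":0.3},{"delta_pos":[0.191,0.127,0.065],"twist":[0,0.4,-90],"hand":0.3},{"delta_pos":[0.191,0.127,0.065],"twist":[0,0.4,-90],"hand":0.3},{"delta_pos":[0.191,0.127,0.065],"twist":[0,0.4,-90],"hand":0.3},{"delta_pos":[0.191,0.127,0.065],"twist":[0,0.4,-90],"hand":0.3},{"delta_pos":[0.191,0.127,0.065],"twist":[0,0.4,-90],"hand":0.3}]';python3 -c "
from h import *
plan([.6415,-.022,-.007],104.3)"
```

```text
clock: 10.85
tcp_pos: [0.6379, -0.0211, 0.036]
tool_rot: [-0.125, 0.992, 0.002, -0.003]
ft_force: [-0.0, -0.5, -0.0]
width: 0.0558
dpos [-0.0035 -0.0019  0.0429] twist [ 0.25 -0.31  0.02] tcp [ 0.6379 -0.0211  0.036 ] w 0.0558 t 10.85 F [-0.  -0.5 -0. ]
```

```bash
python3 -m handwheel '[{"delta_pos":[-0.0035,-0.002,0.0],"twist":[0.2,-0.3,0],"hand":0.3},{"delta_pos":[-0.0035,-0.002,0.025],"twist":[0.2,-0.3,0],"hand":0.3},{"delta_pos":[-0.0035,-0.002,0.044],"twist":[0.2,-0.3,0],"hand":0.3},{"delta_pos":[-0.0035,-0.002,0.044],"twist":[0.2,-0.3,0],"hand":-1},{"delta_pos":[-0.0035,-0.002,0.044],"twist":[0.2,-0.3,0],"hand":-1},{"delta_pos":[-0.0035,-0.002,0.044],"twist":[0.2,-0.3,0],"hand":-1},{"delta_pos":[-0.0035,-0.002,0.044],"twist":[0.2,-0.3,0],"hand":-1},{"delta_pos":[-0.0035,-0.002,0.044],"twist":[0.2,-0.3,0],"hand":0.3},{"delta_pos":[-0.0035,-0.002,0.044],"twist":[0.2,-0.3,0],"hand":0.3}]' 20;python3 -m handwheel '[{"delta_pos":[0,0,0],"twist":[0,0,90],"hand":0.3},{"delta_pos":[0,0,0],"twist":[0,0,90],"hand":0.3},{"delta_pos":[0,0,0],"twist":[0,0,90],"hand":0.3},{"delta_pos":[0,0,0],"twist":[0,0,90],"hand":0.3},{"delta_pos":[0,0,0],"twist":[0,0,90],"hand":0.3},{"delta_pos":[0,0,0],"twist":[0,0,90],"hand":0.3},{"delta_pos":[0,0,0],"twist":[0,0,90],"hand":0.3},{"delta_pos":[0,0,0],"twist":[0,0,90],"hand":0.3},{"delta_pos":[0,0,0],"twist":[0,0,90],"hand":0.3},{"delta_pos":[0,0,0],"twist":[0,0,90],"hand":0.3}]';python3 -c "
from h import *
plan([.6415,-.022,-.0087],14.3)"
```

```text
clock: 11.98
tcp_pos: [0.6418, -0.0221, -0.0077]
tool_rot: [-0.125, 0.992, 0.0, 0.0]
ft_force: [0.3, 0.3, -0.1]
width: 0.056
clock: 13.22
tcp_pos: [0.6419, -0.0221, -0.0076]
tool_rot: [0.613, 0.79, 0.0, 0.0]
ft_force: [-0.2, 0.2, -0.2]
width: 0.0555
dpos [ 0.0002 -0.0004  0.0011] twist [ 0.04 -0.03  0.07] tcp [ 0.6419 -0.0221 -0.0076] w 0.0555 t 13.22 F [-0.2  0.2 -0.2]
```

```bash
python3 -m handwheel '[{"delta_pos":[0,0,0.001],"twist":[0,0,0],"hand":-1},{"delta_pos":[0,0,0.001],"twist":[0,0,0],"hand":-1},{"delta_pos":[0,0,0.001],"twist":[0,0,0],"hand":-1},{"delta_pos":[0,0,0.001],"twist":[0,0,0],"hand":-1},{"delta_pos":[0,0,-0.04],"twist":[0,0,0],"hand":-1},{"delta_pos":[0,0,-0.085],"twist":[0,0,0],"hand":-1},{"delta_pos":[0,0,-0.085],"twist":[0,0,0],"hand":-1}]' 35;python3 -c "
from h import *
plan([.575,-.2913,.045],14.3)"
```

```text
clock: 14.1
tcp_pos: [0.6458, -0.0225, 0.0821]
tool_rot: [0.613, 0.79, 0.003, 0.004]
ft_force: [0.3, -0.4, -1.5]
width: 0.0237
dpos [-0.2427 -0.1357  0.0365] twist [0.54 0.16 0.08] tcp [ 0.6458 -0.0225  0.0821] w 0.0237 t 14.1 F [ 0.3 -0.4 -1.5]
```

```bash
python3 -m handwheel '[{"delta_pos":[-0.243,-0.136,0],"twist":[0.5,0.2,0],"hand":-1},{"delta_pos":[-0.243,-0.136,0],"twist":[0.5,0.2,0],"hand":-1},{"delta_pos":[-0.243,-0.136,0],"twist":[0.5,0.2,0],"hand":-1},{"delta_pos":[-0.243,-0.136,0],"twist":[0.5,0.2,0],"hand":-1},{"delta_pos":[-0.243,-0.136,0.02],"twist":[0.5,0.2,0],"hand":-1},{"delta_pos":[-0.243,-0.136,0.036],"twist":[0.5,0.2,0],"hand":-1},{"delta_pos":[-0.243,-0.136,0.036],"twist":[0.5,0.2,0],"hand":-1},{"delta_pos":[-0.243,-0.136,0.036],"twist":[0.5,0.2,0],"hand":-1}]'
python3 - <<'E'
from h import *
plan([.575,-.2913,.0205],14.3)
f=snap('side','pics/s5.png'); s=read_state(); p=np.array(s["tcp_pos"])
b=p+[0,0,.0087]
q=proj(f,[b,b+[0,0,.022]]);print((q-[240,235])*5)
im=f["color"][:,:,::-1][235:355,240:360]
cv2.imwrite("pics/s5c.png",cv2.resize(im,None,fx=5,fy=5,interpolation=cv2.INTER_CUBIC))
E
```

```text
clock: 15.1
tcp_pos: [0.575, -0.2901, 0.045]
tool_rot: [0.612, 0.791, 0.001, -0.001]
ft_force: [0.1, 0.0, -0.1]
width: 0.0234
dpos [-0.0013 -0.0003  0.0245] twist [ 0.01 -0.1   0.17] tcp [ 0.575  -0.2901  0.045 ] w 0.0234 t 15.1 F [ 0.1  0.  -0.1]
[[309.02465326 338.01625097]
 [311.24207783 295.80450426]]
```

View pics/s5c.png

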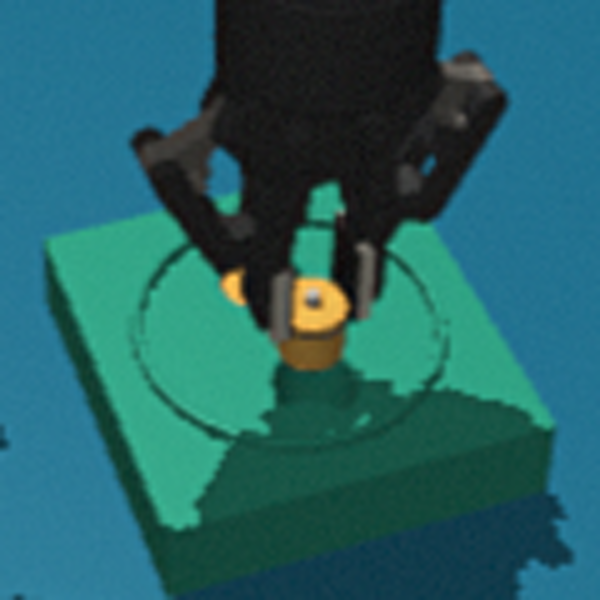

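```bash
python3 -m handwheel '[{"delta_pos":[-0.0006,0.001,0.008],"twist":[0,0,0],"hand":-1},{"delta_pos":[-0.0006,0.001,0.016],"twist":[0,0,0],"hand":-1},{"delta_pos":[-0.0006,0.001,0.0245],"twist":[0,0,0],"hand":-1},{"delta_pos":[-0.0006,0.001,0.0245],"twist":[0,0,0],"hand":-1}]'
```

```text
clock: 15.65
tcp_pos: [0.5758, -0.2901, 0.0198]
tool_rot: [0.612, 0.791, 0.001, -0.001]
ft_force: [-0.4, -0.1, -1.4]
width: 0.0242
```

```bash
python3 -m handwheel '[{"delta_pos":[0,0,0],"twist":[0,0,0],"hand":-0.2},{"delta_pos":[0,0,0],"twist":[0,0,0],"hand":0.1},{"delta_pos":[0,0,0],"twist":[0,0,0],"hand":0.1},{"delta_pos":[0,0,-0.04],"twist":[0,0,0],"hand":0.1},{"delta_pos":[0,0,-0.09],"twist":[0,0,0],"hand":0.1},{"delta_pos":[0,0,-0.1],"twist":[0,0,0],"hand":0.1}]';python3 -c "
from h import *
plan([.519,.209,.11],14.3)"
```

```text
clock: 16.4
tcp_pos: [0.5792, -0.2922, 0.1251]
tool_rot: [0.612, 0.791, 0.001, 0.004]
ft_force: [0.3, 0.2, 0.5]
width: 0.0469
dpos [0.5004 0.067  0.0133] twist [0.35 0.25 0.19] tcp [ 0.5792 -0.2922  0.1251] w 0.0469 t 16.4 F [0.3 0.2 0.5]
```

```bash
python3 -m handwheel '[{"delta_pos":[0.5,0.067,0],"twist":[0.3,0.2,0],"hand":0.3},{"delta_pos":[0.5,0.067,0],"twist":[0.3,0.2,0],"hand":0.3},{"delta_pos":[0.5,0.067,0],"twist":[0.3,0.2,0],"hand":0.3},{"delta_pos":[0.5,0.067,0],"twist":[0.3,0.2,0],"hand":0.3},{"delta_pos":[0.5,0.067,0],"twist":[0.3,0.2,0],"hand":0.3},{"delta_pos":[0.5,0.067,0],"twist":[0.3,0.2,0],"hand":0.3},{"delta_pos":[0.5,0.067,0],"twist":[0.3,0.2,0],"hand":0.3},{"delta_pos":[0.5,0.067,0.01],"twist":[0.3,0.2,0],"hand":0.3},{"delta_pos":[0.5,0.067,0.013],"twist":[0.3,0.2,0],"hand":0.3},{"delta_pos":[0.5,0.067,0.013],"twist":[0.3,0.2,0],"hand":0.3}]';python3 - <<'E'
from h import *
plan([.519,.209,.040],14.3)
f=snap('top','pics/t6.png'); g=snap('side','pics/s6.png')
a=cv2.resize(f["color"][:,:,::-1][145:215,320:395],None,fx=5.0,fy=5.0,interpolation=cv2.INTER_CUBIC)
b=cv2.resize(g["color"][:,:,::-1][130:210,210:290],None,fx=5,fy=5,interpolation=cv2.INTER_CUBIC)
c=np.zeros((400,780,3),np.uint8);c[:350,:375]=a;c[:400,380:]=b;cv2.imwrite("pics/c6.png",c)
p=np.array(read_state()["tcp_pos"]);print((proj(g,p+[0,0,.019])-[210,130])*5+[380,0])
E
```

```text
clock: 17.65
tcp_pos: [0.518, 0.2083, 0.1093]
tool_rot: [0.612, 0.791, -0.001, 0.0]
ft_force: [0.8, -0.1, -0.3]
width: 0.0557
dpos [0.0005 0.0012 0.0693] twist [-0.08  0.09  0.27] tcp [0.518  0.2083 0.1093] w 0.0557 t 17.65 F [ 0.8 -0.1 -0.3]
[[600.13428609  64.42854322]]
```

View pics/c6.png

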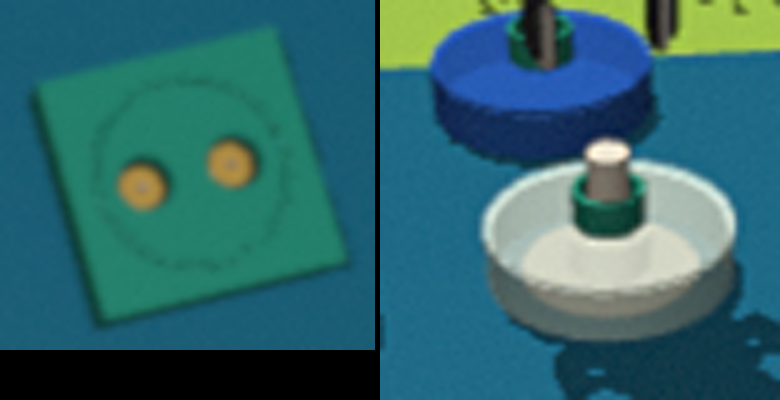

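Both barrels sit in their wells, at (143,187) and (232,163) in the top crop. The knob at (607,150) lies between the open fingers at (545) and (660). Now I descend.

```bash
python3 -m handwheel '[{"delta_pos":[0.0005,0.0015,0.03],"twist":[0,0,0],"hand":0.3},{"delta_pos":[0.0005,0.0015,0.05],"twist":[0,0,0],"hand":0.3},{"delta_pos":[0.0005,0.0015,0.06],"twist":[0,0,0],"hand":0.3},{"delta_pos":[0.0005,0.0015,0.069],"twist":[0,0,0],"hand":0.3},{"delta_pos":[0.0005,0.0015,0.069],"twist":[0,0,0],"hand":0.3}]';python3 -m handwheel '[{"delta_pos":[0,0,0],"twist":[0,0,0],"hand":-1},{"delta_pos":[0,0,0],"twist":[0,0,0],"hand":-1},{"delta_pos":[0,0,0],"twist":[0,0,0],"hand":-1},{"delta_pos":[0,0,0],"twist":[0,0,0],"hand":-1},{"delta_pos":[0,0,0],"twist":[0,0,0],"hand":-1}]' 60
```

```text
clock: 18.38
tcp_pos: [0.5203, 0.2074, 0.0407]
tool_rot: [0.613, 0.79, -0.001, 0.0]
ft_force: [-0.4, 0.4, 0.1]
width: 0.0557
clock: 19.0
tcp_pos: [0.5208, 0.2076, 0.0417]
tool_rot: [0.613, 0.79, -0.0, 0.001]
ft_force: [-1.3, -0.6, 5.4]
width: 0.0214
```

```bash
python3 -m handwheel '[{"delta_pos":[0,0,-0.002],"twist":[0,0,0],"hand":-1},{"delta_pos":[0,0,-0.005],"twist":[0,0,0],"hand":-1},{"delta_pos":[0,0,-0.012],"twist":[0,0,0],"hand":-1},{"delta_pos":[0,0,-0.03],"twist":[0,0,0],"hand":-1},{"delta_pos":[0,0,-0.05],"twist":[0,0,0],"hand":-1},{"delta_pos":[0,0,-0.07],"twist":[0,0,0],"hand":-1},{"delta_pos":[0,0,-0.07],"twist":[0,0,0],"hand":-1}]';python3 -c "
from h import *
plan([.5685,-.264,.12],14.3)"
```

```text
clock: 19.88
tcp_pos: [0.5232, 0.2085, 0.1147]
tool_rot: [0.613, 0.79, 0.002, 0.003]
ft_force: [0.9, 0.9, -4.7]
width: 0.0209
dpos [-0.4689 -0.0734 -0.0052] twist [0.39 0.07 0.08] tcp [0.5232 0.2085 0.1147] w 0.0209 t 19.88 F [ 0.9  0.9 -4.7]
```

```bash
python3 -m handwheel '[{"delta_pos":[-0.02,-0.004,-0.005],"twist":[0.2,0,0],"hand":-1},{"delta_pos":[-0.06,-0.01,-0.005],"twist":[0.4,0,0],"hand":-1},{"delta_pos":[-0.11,-0.018,-0.005],"twist":[0.4,0,0],"hand":-1},{"delta_pos":[-0.16,-0.026,-0.005],"twist":[0.4,0,0],"hand":-1},{"delta_pos":[-0.21,-0.034,-0.005],"twist":[0.4,0,0],"hand":-1},{"delta_pos":[-0.26,-0.042,-0.005],"twist":[0.4,0,0],"hand":-1},{"delta_pos":[-0.31,-0.05,-0.005],"twist":[0.4,0,0],"hand":-1},{"delta_pos":[-0.36,-0.058,-0.005],"twist":[0.4,0,0],"hand":-1},{"delta_pos":[-0.41,-0.065,-0.005],"twist":[0.4,0,0],"hand":-1},{"delta_pos":[-0.45,-0.071,-0.005],"twist":[0.4,0,0],"hand":-1}]';python3 -c "
from h import *
plan([.5685,-.264,.10],14.3)"
```

```text
clock: 21.12
tcp_pos: [0.5648, -0.2482, 0.1191]
tool_rot: [0.614, 0.79, -0.001, -0.0]
ft_force: [0.4, -0.1, -3.8]
width: 0.021
dpos [-0.0162 -0.0003  0.0191] twist [-0.09  0.06 -0.01] tcp [ 0.5648 -0.2482  0.1191] w 0.021 t 21.12 F [ 0.4 -0.1 -3.8]
```

```bash
python3 -m handwheel '[{"delta_pos":[-0.016,0,0.008],"twist":[0,0,0],"hand":-1},{"delta_pos":[-0.016,0,0.018],"twist":[0,0,0],"hand":-1},{"delta_pos":[-0.016,0,0.025],"twist":[0,0,0],"hand":-1},{"delta_pos":[-0.016,0,0.025],"twist":[0,0,0],"hand":-1},{"delta_pos":[-0.016,0,0.025],"twist":[0,0,0],"hand":-1}]';python3 - <<'E'
from h import *
plan([.5685,-.264,.0777],14.3)
g=snap('side','pics/s7.png');p=np.array(read_state()["tcp_pos"])
b=p-[0,0,.0417]+[0,0,-.002]   # cover edge centre predicted
cc=[225,215];k=5.5
im=g["color"][:,:,::-1][215:324,225:370]
im=cv2.resize(im,None,fx=k,fy=k,interpolation=cv2.INTER_CUBIC)
a=np.linspace(0,2*np.pi,60)
tc=np.array([.5685,-.2641,.041])
bias=np.array([.5,1.5])  # side-camera pixel bias seen on the held barrels
def poly(c,r,z,col,bi):
    q=(proj(g,np.c_[c[0]+r*np.cos(a),c[1]+r*np.sin(a),0*a+z])+bi-cc)*k
    cv2.polylines(im,[q.round().astype(int)],True,col,1)
poly(tc,.056,.041,(0,0,255),bias)   # rim by estimate
poly(b,.070,b[2]+.034,(255,255,0),bias) # cover top outer if centred on tool
cv2.imwrite("pics/s7c.png",im); print(im.shape)
E
```

```text
clock: 21.75
tcp_pos: [0.569, -0.2625, 0.0941]
tool_rot: [0.613, 0.79, -0.001, -0.0]
ft_force: [0.9, 0.1, -3.5]
width: 0.0214
dpos [-0.0013 -0.0008  0.0164] twist [-0.09  0.05  0.09] tcp [ 0.569  -0.2625  0.0941] w 0.0214 t 21.75 F [ 0.9  0.1 -3.5]
(600, 798, 3)
```

View pics/s7c.png

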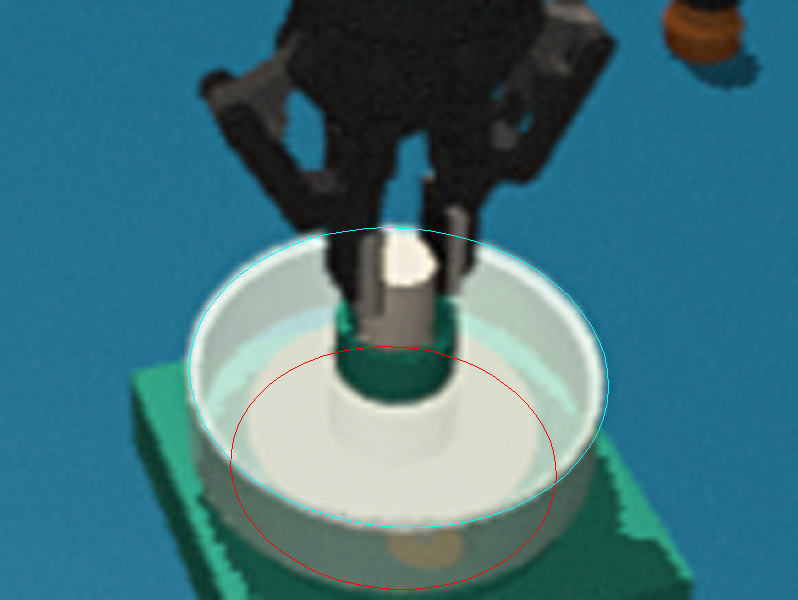

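Run:
```python
from h import *
f=dict(np.load("pics/t6.npz"));g=dict(np.load("pics/s6.npz"))
z=.0385
print("rim top",onz(f,320+191.5/5-.4,145+174/5-.4,z)+[.0008,-.0016,0])
print("rim side",onz(g,298.2-.4-.6,301.45-.4-1.5,z))
# tray corners by colour: teal mask in side/top, min-area quad
for n,k,bi,w in(("top",f,(0,0),(300,130,400,230)),("side",g,(.5,1.5),(230,250,370,380))):
    h=cv2.cvtColor(k["color"],cv2.COLOR_RGB2HSV)
    m=np.zeros(h.shape[:2],np.uint8); m[w[1]:w[3],w[0]:w[2]]=cv2.inRange(h,(70,120,95),(88,255,255))[w[1]:w[3],w[0]:w[2]]
    m=cv2.morphologyEx(m,cv2.MORPH_CLOSE,np.ones((9,9)))
    c=max(cv2.findContours(m,0,2)[0],key=cv2.contourArea); hull=cv2.convexHull(c)
    q=cv2.approxPolyDP(hull,.04*cv2.arcLength(hull,True),True)[:,0,:]
    P=np.array([onz(k,u-bi[0],v-bi[1],.036) for u,v in q]);print(n,q.tolist(),P.round(4).tolist(),P.mean(0).round(4),cv2.contourArea(c))
```

```text
rim top [ 0.56692766 -0.26399498  0.0385    ]
rim side [ 0.57070047 -0.26764507  0.0385    ]
top [[374, 151], [388, 197], [341, 208], [328, 162]] [[0.6551, -0.3159, 0.036], [0.5127, -0.3499, 0.036], [0.4798, -0.2089, 0.036], [0.621, -0.1752, 0.036]] [ 0.5671 -0.2625  0.036 ] 2344.5
side [[317, 267], [350, 320], [273, 341], [249, 283]] [[0.624, -0.1754, 0.036], [0.6593, -0.3187, 0.036], [0.5156, -0.3534, 0.036], [0.4809, -0.2096, 0.036]] [ 0.5699 -0.2643  0.036 ] 4628.0
```

```bash
python3 -m handwheel '[{"delta_pos":[-0.0025,0,0],"twist":[0,0,0],"hand":-1},{"delta_pos":[-0.0025,0,0.004],"twist":[0,0,0],"hand":-1},{"delta_pos":[-0.0025,0,0.008],"twist":[0,0,0],"hand":-1},{"delta_pos":[-0.0025,0,0.012],"twist":[0,0,0],"hand":-1},{"delta_pos":[-0.0025,0,0.012],"twist":[0,0,0],"hand":-1}]'
```

```text
clock: 22.42
tcp_pos: [0.5692, -0.265, 0.0817]
tool_rot: [0.613, 0.79, -0.001, -0.001]
ft_force: [-0.3, -0.6, -4.6]
width: 0.0214
```

```bash
python3 -m handwheel '[{"delta_pos":[0,0,0.001],"twist":[0,0,0],"hand":-1},{"delta_pos":[0,0,0.002],"twist":[0,0,0],"hand":-1},{"delta_pos":[0,0,0.003],"twist":[0,0,0],"hand":-1},{"delta_pos":[0,0,0.003],"twist":[0,0,0],"hand":-1}]'
```

```text
clock: 22.92
tcp_pos: [0.5696, -0.2652, 0.0792]
tool_rot: [0.613, 0.79, -0.001, -0.0]
ft_force: [0.3, 0.7, -2.4]
width: 0.0214
```

```bash
python3 -m handwheel '[{"delta_pos":[0,0,0.001],"twist":[0,0,0],"hand":-1},{"delta_pos":[0,0,0.002],"twist":[0,0,0],"hand":-1},{"delta_pos":[0,0,0.002],"twist":[0,0,0],"hand":-1}]'
```

```text
clock: 23.3
tcp_pos: [0.5699, -0.2655, 0.0779]
tool_rot: [0.613, 0.79, -0.001, 0.0]
ft_force: [-1.2, 0.0, 1.6]
width: 0.0211
```

```bash
python3 -m handwheel '[{"delta_pos":[0,0,0],"twist":[0,0,0],"hand":-0.3},{"delta_pos":[0,0,0],"twist":[0,0,0],"hand":0.1},{"delta_pos":[0,0,0],"twist":[0,0,0],"hand":0.4},{"delta_pos":[0,0,0],"twist":[0,0,0],"hand":0.5},{"delta_pos":[0,0,0],"twist":[0,0,0],"hand":0.5}]' 30
python3 - <<'E'
from h import *
plan([.569,-.265,.055],14.3)
g=snap('side','pics/s8.png');f=snap('top','pics/t8.png');p=np.array(read_state()["tcp_pos"])
cc=[225,215];k=5.5
im=cv2.resize(g["color"][:,:,::-1][215:324,225:370],None,fx=k,fy=k,interpolation=cv2.INTER_CUBIC)
cv2.imwrite("pics/s8c.png",im)
E
```

```text
clock: 23.92
tcp_pos: [0.5699, -0.2655, 0.0778]
tool_rot: [0.613, 0.79, -0.001, 0.0]
ft_force: [-0.5, 0.2, 1.0]
width: 0.0642
dpos [ 0.0008 -0.0007  0.0228] twist [-0.07  0.09  0.07] tcp [ 0.5699 -0.2655  0.0778] w 0.0642 t 23.93 F [-0.5  0.2  1. ]
```

```bash
python3 -m handwheel '[{"delta_pos":[0.0008,0,0.01],"twist":[0,0,0],"hand":0.5},{"delta_pos":[0.0008,0,0.018],"twist":[0,0,0],"hand":0.5},{"delta_pos":[0.0008,0,0.023],"twist":[0,0,0],"hand":0.5},{"delta_pos":[0.0008,0,0.023],"twist":[0,0,0],"hand":0.5}]';python3 -m handwheel '[{"delta_pos":[0,0,0],"twist":[0,0,0],"hand":0.2},{"delta_pos":[0,0,0],"twist":[0,0,0],"hand":-1},{"delta_pos":[0,0,0],"twist":[0,0,0],"hand":-1},{"delta_pos":[0,0,0],"twist":[0,0,0],"hand":-1},{"delta_pos":[0,0,0],"twist":[0,0,0],"hand":-1}]' 40
```

```text
clock: 24.52
tcp_pos: [0.569, -0.2644, 0.0538]
tool_rot: [0.613, 0.79, -0.001, -0.001]
ft_force: [0.0, 0.5, -0.4]
width: 0.0643
clock: 25.15
tcp_pos: [0.5693, -0.2647, 0.0543]
tool_rot: [0.613, 0.79, -0.001, -0.0]
ft_force: [-0.6, -0.7, 2.9]
width: 0.0405
```

```bash
python3 -m handwheel '[{"delta_pos":[0,0,-0.003],"twist":[0,0,0],"hand":-1},{"delta_pos":[0,0,-0.006],"twist":[0,0,0],"hand":-1},{"delta_pos":[0,0,-0.012],"twist":[0,0,0],"hand":-1},{"delta_pos":[0,0,-0.02],"twist":[0,0,0],"hand":-1},{"delta_pos":[0,0,-0.028],"twist":[0,0,0],"hand":-1},{"delta_pos":[0,0,-0.028],"twist":[0,0,0],"hand":-1}]' 50;python3 -c "
from h import *
plan([.5693,-.2647,.165],14.3)"
```

```text
clock: 25.9
tcp_pos: [0.5703, -0.2652, 0.0838]
tool_rot: [0.613, 0.79, -0.001, 0.001]
ft_force: [1.0, 0.5, -1.8]
width: 0.0401
dpos [ 0.0005 -0.0009 -0.0812] twist [-0.    0.16  0.07] tcp [ 0.5703 -0.2652  0.0838] w 0.0401 t 25.9 F [ 1.   0.5 -1.8]
```

```bash
python3 -m handwheel '[{"delta_pos":[0,-0.001,-0.008],"twist":[0,0,0],"hand":-1},{"delta_pos":[0,-0.001,-0.018],"twist":[0,0,0],"hand":-1},{"delta_pos":[0,-0.001,-0.028],"twist":[0,0,0],"hand":-1},{"delta_pos":[0,-0.001,-0.038],"twist":[0,0,0],"hand":-1},{"delta_pos":[0,-0.001,-0.048],"twist":[0,0,0],"hand":-1},{"delta_pos":[0,-0.001,-0.058],"twist":[0,0,0],"hand":-1},{"delta_pos":[0,-0.001,-0.068],"twist":[0,0,0],"hand":-1},{"delta_pos":[0,-0.001,-0.076],"twist":[0,0,0],"hand":-1},{"delta_pos":[0,-0.001,-0.081],"twist":[0,0,0],"hand":-1},{"delta_pos":[0,-0.001,-0.081],"twist":[0,0,0],"hand":-1}]';python3 -m handwheel '[{"delta_pos":[0,0,0],"twist":[0,0,0],"hand":-1},{"delta_pos":[0,0,0],"twist":[0,0,0],"hand":-1},{"delta_pos":[0,0,0],"twist":[0,0,0],"hand":-1},{"delta_pos":[0,0,0],"twist":[0,0,0],"hand":-1}]'
python3 - <<'E'
from h import *
plan([.5693,-.2647,.165],14.3)
g=snap('side','pics/s9.png')
im=cv2.resize(g["color"][:,:,::-1][150:360,220:380],None,fx=2.8,fy=2.8,interpolation=cv2.INTER_CUBIC)
cv2.imwrite("pics/s9c.png",im); print(max(abs(np.array(read_state()["dq"]))))
E
```

```text
clock: 27.15
tcp_pos: [0.5696, -0.2654, 0.1653]
tool_rot: [0.613, 0.79, -0.001, 0.001]
ft_force: [0.3, 0.1, -1.2]
width: 0.0401
clock: 27.65
tcp_pos: [0.5695, -0.2653, 0.1651]
tool_rot: [0.613, 0.79, -0.001, 0.001]
ft_force: [-0.3, -0.4, -2.2]
width: 0.0403
dpos [ 0.0006 -0.0001  0.0001] twist [0.02 0.18 0.07] tcp [ 0.5695 -0.2653  0.1651] w 0.0403 t 27.65 F [-0.3 -0.4 -2.2]
0.0016368134450276592
```

View pics/s9c.png

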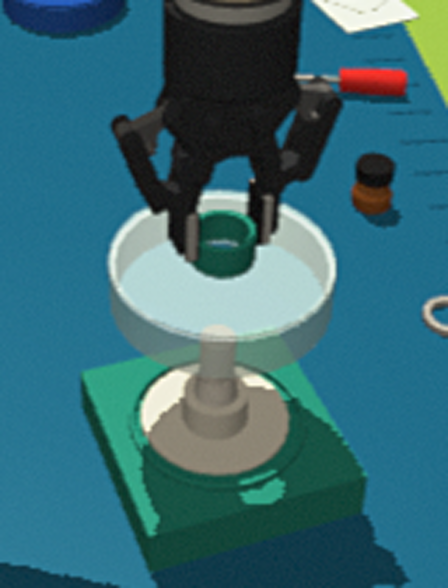

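The cover is held level at (222,280), with its edge about 33 mm above the knob top at (217,335). The inner lid lies flat inside the rim, centred near (215,418). The jar, driver and ring are where they were. I'm handing the job in.

```bash
python3 -c "
from station import *
print(finish_job())"
```

```text
the job is handed in; nothing more can be done
None
```

The job is done and handed in at about 27.7 s of the 72 s, with the arm still and holding the clear cover up.

**What I did**
- I dropped one barrel into each well, and a top view showed both seated.
- I carried the nested lids by the knob onto the tray and let go once both rested on it.
- I then took the cover by its collar and lifted it alone, about 111 mm straight up.

**Last checks**
- **Cover:** The wrist carried about 2 N, which fits the cover's weight alone. The grip was still 40 mm wide. The last picture shows the cover level, with its edge about 33 mm above the knob top.
- **Inner lid:** It lies flat inside the rim, a few mm off the rim's centre but within its play.
- **Lids before letting go:** I confirmed both were seated by force and by height (within 0.2 mm of expected), not by a picture. The last picture, taken after the lift, still shows the inner lid flat.
- **Bystanders:** The jar, the screwdriver and the part of the ring in that picture are where they were.

**Disagreements**
- **Finger length:** The real fingertips end about 19 mm short of the reported TCP. My first two closings on a barrel therefore missed: the first closed above it, and the second brushed its top with about 2 N. I corrected for this afterwards.
- **Cameras:** The two views differed by up to 7 mm on the tray. I corrected this using the barrels' gripped positions and averaged the rest.

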